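# Zero the grinder and set it four clicks open

## Task

Set the grind on the coffee grinder: turn the black dial on its top clockwise until you feel the burrs touch, without forcing it past that, then back it off (counter-clockwise) exactly four clicks and let go. Leave the mug, the canister and the teaspoon where they are.

Things in the scene. Friction and masses are not known exactly. Their poses are not given: they have to be found in the camera images.
- grinder: The grinder, fixed to the range top: a grey rounded box 110 mm deep (x) by 116 mm wide (y) by 112 mm high with a steel top plate, black drawer front on its -x side. Origin: centre of its underside; z up.
- dial: Black grind dial on the grinder's top: a skirt 58 mm across, 9 mm high, with an upright bar grip 50 mm long (along the dial's x), 14 mm thick (y), its top 34 mm above this origin; a red line marks the bar's -x end. Origin: on the turning axis under the skirt, 115 mm above the grinder's underside. It turns about the vertical only; clockwise from above closes the burrs. It has no scale.
- dial_grip (a point): On the dial's axis at mid height of the bar grip (bar: 13 mm above to 12 mm below); axes as the dial's. Clicks lie 20 degrees (0.349 rad) apart, marked by white notches round the dial; leaving a click takes up to 0.11 N m; let go, it settles in the nearest click. It starts at rest one to four clicks open (unknown how many; its angle to the housing tells nothing); it can open eight.
- burr_face (a point): A point on the moving burr, hidden inside the housing. It moves only 0.1 mm per click, along the grinder's x (+x = open), far less than a measured pose can show. Forcing the dial 0.2 rad past touching spoils the burrs.
- burr_seat (a point): Where burr_face lies when the burrs just touch (inside the housing, fixed to the grinder, axes as the grinder's). Touching is itself a click position; turned further, the dial meets a springy stop: about 0.2 N m at 0.03 rad past touching, 0.3 at 0.05, 0.4 at 0.065, 0.6 at 0.1, 0.8 at 0.16. Let go there, the dial springs back to the touching click.
- mug: Blue and white mug, 80 mm across, 117 mm with its handle, 102 mm high; a bystander beside the grinder. Origin: underside.
- canister: Dark blue lidded canister, 87 mm across and 105 mm high; a bystander beside the grinder. Origin: underside.
- teaspoon: Steel teaspoon, 130 x 26 x 11 mm, lying on the range top; a bystander.

How it is judged (in metres and radians):
On the way:
1. the dial is turned clockwise until the burrs touch (x of burr_face in the frame of burr_seat below 1e-05 m), for 0.1 s.
At the end, for the whole second after the job is handed in: The dial rests, released, in the fourth click from where the burrs touch (within 0.4 of a click: burr 0.36 to 0.44 mm open) (x of burr_face in the frame of burr_seat between 0.00036 and 0.00044 m and angular speed of dial below 0.1 rad/s).
It fails at once if the dial is forced 0.2 rad (0.57 of a click) or more past the point where the burrs touch (x of burr_face in the frame of burr_seat below -5.7e-05 m).
It fails at once if the mug, canister or teaspoon is moved more than 3 cm (distance of any of mug, canister, teaspoon from where it was at the start of the episode above 0.03 m).
It also fails if it takes over 67 s, if anything falls off the work surface, if the arm or the gripper's body presses on something with over 40 N, if the wrist force passes 120 N, or if a joint passes its speed limit or range.

## Robot

A 7-joint arm with a two-finger parallel gripper is mounted at the origin on a cart in front of the work surface, level with it; the furniture and walls round the work are solid. World frame = base frame: x ahead of the robot, y to its left, z up, the work surface at z = 0. Lengths are in mm, angles in degrees, forces in N, time in s.
With the tool pointing down it reaches from about 350 to 900 mm from the base axis. Payload 8.1 kg.
Tool frame: the origin (TCP) lies at the very end of the fingers, on their centre line; the grasp point (between the pads) lies 19 mm behind it (grasp_offset is the distance from the TCP to the grasp point, in mm); z points along the fingers, y is the line along which they close (so a half turn about z gives the same grasp; the last joint's range is limited). The gripper opens to 85 mm and grips with 20 to 120 N. Pads are 22 mm wide; open, the fingers measure 114 mm over their backs; the gripper's body (76 mm by 85 mm) begins 54 mm behind the grasp point. The pads swing forward as they close: fully open they stand 13 mm farther back than shut.
Start: joints at [70.038, 24.895, 1.432, 90.138, -0.665, 64.973, -4.303], TCP at [152.058, -606.234, 231.323] pointing down, gripper open.
Joint ranges: [-149.89, 149.89], [-25.12, 119.58], [-72.63, 75.52], [4.76, 147.25], [-75.54, 255.54], [6.69, 114.76], [-157.13, 157.13]. Speed limits (degrees/s): [127.2, 127.2, 172.46, 172.46, 180, 180, 180].

## Interface

Orientations are given as [roll, pitch, yaw] about the fixed x, y, z axes, in that order (R = Rz(yaw) Ry(pitch) Rx(roll)).
In Python, from bench import read_state, read_camera, camera_info, hand_in, grasp_offset gives the robot as it stands.
- The arm moves only by the tool step_arm, never from a script. Its arguments are lists of equal length, an entry for each row: "translation": the shift along the tool's x, y, z in mm, a list of three; "yaw": the turn about the tool's z in degrees. A call has exactly 8 rows; each row shifts and turns the commanded pose from where the row before left it, along the tool's axes as they then stand; what a row does not reach is not made up. A row lasts 1/8 s, in which the tool goes at most 62.5 mm and 10.7 degrees, less where a joint would pass 70% of its speed; a pose out of reach is approached as far as the arm can. A call with a gripper value outside its range is refused whole. "claw" is the finger opening in mm, from 0 to 85.4, set as the call begins (left out, the last holds). The fingers move at their own pace and stop on an object; "grip_force" is the grip in N (left out, the last holds). Time passes only in rows, so rows that do not move let the fingers close, or fill a call up. It gives the time, the measured TCP pose, the force, the opening and the grip force at its end, in the units of the state.
- read_state(): the state, without advancing time (a new reading comes with each control period).
- read_camera(name): name is "side" or "top" or "wrist"; returns the picture (400x640x3 uint8, blue, green, red); there is no depth.
- camera_info(name): a dict with "fx", "fy", "cx", "cy" (pixels), "view" (4x4, takes a point from world to camera coordinates). Camera axes: x right, y up, looking along -z (the intrinsics and any distortion apply to the point x, -y, -z); pixel columns grow to the right and rows downward; lengths in mm; the calibration is good to about 2 mm. A picture is of the moment at which its call begins: read the wrist's pose just before it. camera_info takes no time and is no camera call; for the wrist camera it gives the pose at the moment of the call.
- hand_in(): hands the job in; it is judged then, once.
The state is a dict: "clock": time; "joint_positions": joint angles; "dq": joint speeds; "joint_torque": joint torques, N m; "tcp_pos": TCP position; "tool_rot": TCP orientation; "wrist_force": force on the tool from outside, world axes, zero at the start; "wrist_torque": the same for the moment, N m; "opening": finger opening in mm; "grip_force": force on a finger pad.
Only numpy, scipy, OpenCV 4.12 (cv2) and the standard library are available. Lean on these libraries where they do the work, as an engineer would, in place of code of your own. Each camera call takes 0.05 s, during which the arm holds its last target. There are 200 camera calls.

## Working session

There is one attempt and no reset: what is moved stays moved. The work goes in short steps, Python scripts to look and compute and a tool call to move; the robot and the scene stay as the last step left them, time stands still between calls to the robot, and variables do not carry over. Pictures are saved under pics/ and viewed, at most 10 in all, crops included, and the job is handed in when it is done.

Besides the shell and the picture viewer there is one more tool, called after "Request:" by a JSON object that holds its "fn" and its "kwargs", one argument or row to a line. step_arm: Moves the arm, as the interface text tells. Its arguments: {"type":"object","properties":{"translation":{"type":"array"},"yaw":{"type":"array"},"claw":{"type":"number"},"grip_force":{"type":"number"}},"required":["translation","yaw"]}

```bash
mkdir -p pics
python3 - <<'E'
from bench import *
import cv2,numpy as np
print(read_state(), grasp_offset)
for n in ("top","side"):
    i=camera_info(n);print(n,i)
    cv2.imwrite(f"pics/{n}0.png",read_camera(n))
E
```

```text
{'clock': 0.0, 'joint_positions': array([70.04042606, 24.9355027 ,  1.43202229, 90.19045963, -0.66425288,
       64.97261313, -4.30366244]), 'dq': array([-0.05601589,  0.02977822, -0.01766018,  0.11569464,  0.03742024,
        0.04242583, -0.06416295]), 'joint_torque': array([ 2.65556755e-04, -6.70463705e+01,  1.02536436e+00, -3.16207337e+01,
        1.57321844e-02,  1.23486292e-02,  1.80911456e-05]), 'tcp_pos': array([ 151.86444765, -605.74076485,  230.52732738]), 'tool_rot': array([-1.79910180e+02,  9.01393478e-03,  1.40753641e+01]), 'wrist_force': array([-0.2196491 , -0.50329585,  0.58009646]), 'wrist_torque': array([0.006873  , 0.01594974, 0.02607425]), 'grip_force': 0.0, 'opening': 85.32511810454031} 18.700000000000003
top {'fx': 424.9293778141927, 'fy': 424.9293778141927, 'cx': 313.926822845516, 'cy': 199.6825699877501, 'view': array([[ 1.28891715e-03, -9.99910406e-01,  1.33236338e-02,
        -5.63281204e+01],
       [ 9.84529540e-01,  3.60335561e-03,  1.75181621e-01,
        -5.70665123e+02],
       [-1.75213936e-01,  1.28917165e-02,  9.84445976e-01,
        -9.36868990e+02],
       [ 0.00000000e+00,  0.00000000e+00,  0.00000000e+00,
         1.00000000e+00]])}
side {'fx': 382.59377064035203, 'fy': 382.59377064035203, 'cx': 317.36967265419804, 'cy': 204.98211078892163, 'view': array([[-8.69901463e-01, -4.92623318e-01,  2.43661827e-02,
         4.52809162e+02],
       [ 2.34296698e-01, -3.69252309e-01,  8.99309618e-01,
        -2.55167960e+02],
       [-4.34023619e-01,  7.88019669e-01,  4.36633140e-01,
        -7.00584214e+02],
       [ 0.00000000e+00,  0.00000000e+00,  0.00000000e+00,
         1.00000000e+00]])}
```

View pics/top0.png

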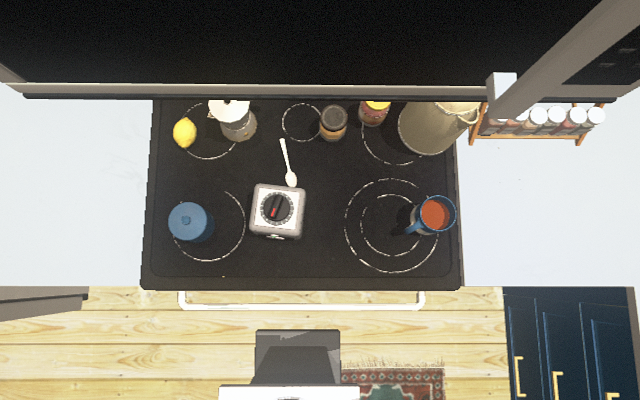

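View pics/side0.png

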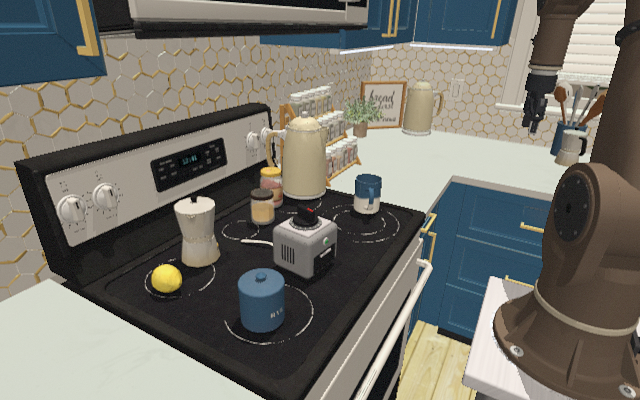

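The top view shows the grinder at about (277,211) with the dial at (276,208), the canister on the left, the mug on the right and the spoon just beyond the grinder. I'll enlarge the dial.

Run:
```python
import cv2
a=cv2.imread("pics/top0.png")[170:250,235:320]
b=cv2.imread("pics/side0.png")[190:280,260:350]
f=lambda a:cv2.resize(a,(400,400),interpolation=cv2.INTER_CUBIC)
cv2.imwrite("pics/c1.png",cv2.hconcat([f(a),f(b)]))
```

```text
(no output)
```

View pics/c1.png

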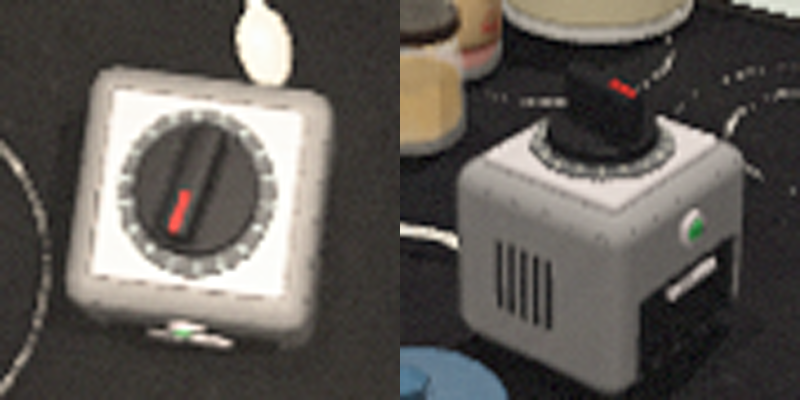

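```bash
cat > h.py <<'E'
import numpy as np
from bench import *
def back(n,u,v,z,info=None):
    i=info or camera_info(n); V=np.array(i["view"]); R,t=V[:3,:3],V[:3,3]
    d=R.T@np.array([(u-i["cx"])/i["fx"],-(v-i["cy"])/i["fy"],-1]); c=-R.T@t
    return c+d*(z-c[2])/d[2]
def proj(n,p,info=None):
    i=info or camera_info(n); V=np.array(i["view"]); q=V[:3,:3]@p+V[:3,3]
    return i["cx"]-i["fx"]*q[0]/q[2], i["cy"]+i["fy"]*q[1]/q[2]
E
python3 - <<'E'
from h import *
g=lambda x,y:(235+x/4.706,170+y/5)
for nm,p,z in (("ring",(197,192),116),("bartop",(195,182),149),("r0",(183,195),149),("r1",(175,232),149),("far",(212,128),149),("near",(173,235),149),("pl",(112,90),112),("pl2",(93,272),112)):
    print(nm,back("top",*g(*p),z).round(1))
print(camera_info("wrist")); s=read_state(); print(s['clock'],s['tcp_pos'])
print(back("top",189,221,105),back("top",435,213,100))
print(proj("side",back("top",*g(195,182),149)))
E
```

```text
ring [539.8  25.9 116. ]
bartop [538.8  24.4 149. ]
r0 [533.3  29.6 149. ]
r1 [517.8  32.8 149. ]
far [561.7  17.2 149. ]
near [516.6  33.7 149. ]
pl [585.4  66.4 112. ]
pl2 [505.4  73.1 112. ]
{'fx': 317.97663464225303, 'fy': 317.97663464225303, 'cx': 325.4035182391558, 'cy': 200.2565273234988, 'view': array([[ 2.44265667e-01, -9.69707832e-01, -1.00218693e-03,
        -6.24930932e+02],
       [ 9.22520184e-01,  2.32697503e-01, -3.07909698e-01,
         3.99131552e+01],
       [ 2.98815652e-01,  7.42872299e-02,  9.51415059e-01,
        -3.80287583e+02],
       [ 0.00000000e+00,  0.00000000e+00,  0.00000000e+00,
         1.00000000e+00]])}
0.1 [ 151.89922894 -605.80248709  230.60833885]
[513.24563792 216.41470915 105.        ] [ 533.21861319 -321.02465931  100.        ]
(np.float64(306.43563533719487), np.float64(206.74774591107266))
```

Request:
{"fn": "step_arm", "kwargs": {
  "translation": [
    [33,-32.4,0],
    [33,-32.4,0],
    [33,-32.4,0],
    [33,-32.4,0],
    [33,-32.4,0],
    [33,-32.4,0],
    [33,-32.4,0],
    [33,-32.4,0]
  ],
  "yaw": [0,0,0,0,0,0,0,0],
  "claw": 60
}}

```text
clock: 1.1
tcp_pos: [345.5, -289.2, 231.2]
tool_rot: [-180.0, 0.0, 14.1]
wrist_force: [0.6, -0.4, 0.9]
opening: 59.7
grip_force: 0.0
```

Request:
{"fn": "step_arm", "kwargs": {
  "translation": [
    [33,-32.4,0],
    [33,-32.4,0],
    [33,-32.4,0],
    [33,-32.4,0],
    [33,-32.4,0],
    [33,-32.4,0],
    [33,-32.4,0],
    [33,-32.4,0]
  ],
  "yaw": [0,0,0,0,0,0,0,0]
}}

```text
clock: 2.1
tcp_pos: [538.5, 26.2, 231.0]
tool_rot: [180.0, 0.0, 14.1]
wrist_force: [-0.1, -0.7, 0.2]
opening: 60.3
grip_force: 0.0
```

Request:
{"fn": "step_arm", "kwargs": {
  "translation": [
    [0,0,0],
    [0,0,0],
    [0,0,0],
    [0,0,0],
    [0,0,0],
    [0,0,0],
    [0,0,0],
    [0,0,0]
  ],
  "yaw": [-10,-10,-10,-10,-10,-10,-10,-10]
}}

```text
clock: 3.1
tcp_pos: [537.8, 24.9, 231.0]
tool_rot: [-180.0, 0.0, 94.4]
wrist_force: [-0.2, -0.1, -0.1]
opening: 60.0
grip_force: 0.0
```

Request:
{"fn": "step_arm", "kwargs": {
  "translation": [
    [0,0,0],
    [0,0,0],
    [0,0,0],
    [0,0,0],
    [0,0,0],
    [0,0,0],
    [0,0,0],
    [0,0,0]
  ],
  "yaw": [-10,-10,-10,-10,-10,-10,-6,0]
}}

```text
clock: 4.1
tcp_pos: [537.9, 24.8, 230.9]
tool_rot: [-180.0, -0.0, 160.0]
wrist_force: [-0.5, -0.6, -0.2]
opening: 60.2
grip_force: 0.0
```

Run:
```python
from h import *
import cv2
s=read_state();print(s['clock'],s['tcp_pos'],s['tool_rot'],s['joint_positions'],s['wrist_torque'])
i=camera_info("wrist");im=read_camera("wrist");cv2.imwrite("pics/w1.png",im)
print(i["view"]);np.save("w1.npy",i["view"])
print(proj("wrist",np.array([539,25,149]),i))
```

```text
4.1 [537.87752998  24.79020344 230.89020309] [-1.79993593e+02 -4.98466778e-02  1.60024128e+02] [ 30.5714138   26.07876533 -53.94303441  99.14583341  22.75810412
  66.56985082  40.13723832] [-0.01180243 -0.0200403   0.02806878]
[[ 3.40663767e-01  9.40185193e-01 -2.82316514e-05 -2.06611874e+02]
 [-8.94353988e-01  3.24048170e-01 -3.08421347e-01  5.13969824e+02]
 [-2.89964035e-01  1.05093227e-01  9.51249847e-01 -2.26357172e+02]
 [ 0.00000000e+00  0.00000000e+00  0.00000000e+00  1.00000000e+00]]
(np.float64(326.07917255119264), np.float64(208.18385303648523))
```

View pics/w1.png

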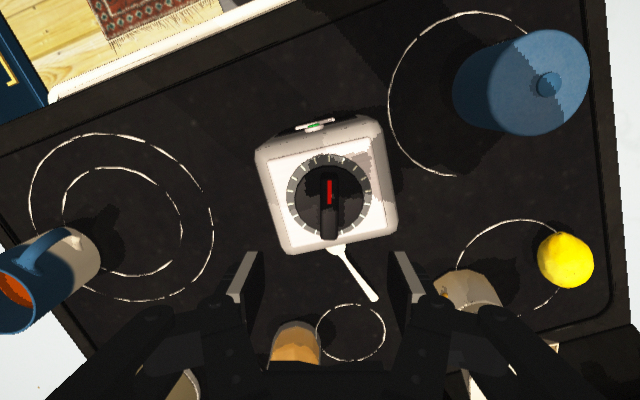

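The wrist view shows the bar almost aligned with the tool x axis, running from (329,174) to (329,240). An enlarged crop will give its centre and angle.

Run:
```python
import cv2
a=cv2.imread("pics/w1.png")[145:255,270:390]
cv2.imwrite("pics/c2.png",cv2.resize(a,(600,550),interpolation=cv2.INTER_CUBIC))
```

```text
(no output)
```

View pics/c2.png

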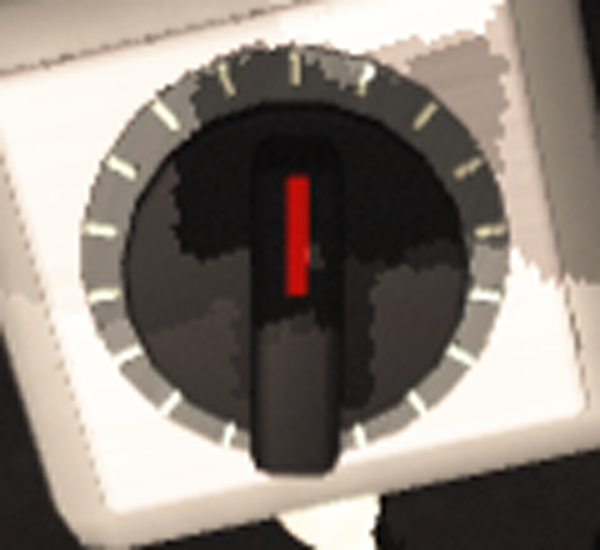

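Run:
```python
from h import *
i=camera_info("wrist");i["view"]=np.load("w1.npy")
print(-i["view"][:3,:3].T@i["view"][:3,3])
g=lambda x,y:(270+x/5,145+y/5)
P=lambda x,y,z:back("w",*g(x,y),z,i).round(1)
r0,r1=P(298,177,149),P(297,297,149)
print(r0,r1,np.degrees(np.arctan2(*(r1-r0)[1::-1])))
print("ends",P(297,140,149),P(297,470,149)); print("sides",P(252,300,149),P(342,300,149))
print("skirt LR",P(122,270,124),P(470,270,124),"near",P(296,100,124))
print("ring",P(82,265,115),P(508,265,115))
```

```text
[464.42070264  51.49104938 373.83565739]
[519.7  34.7 149. ] [537.   28.3 149. ] -20.301560562743504
ends [514.5  36.4 149. ] [563.6  18.8 149. ]
sides [535.2  21.9 149. ] [539.8  34.5 149. ]
skirt LR [5.308e+02 2.000e-01 1.240e+02] [550.4  54.2 124. ] near [513.8  36.8 124. ]
ring [530.1  -7.7 115. ] [554.9  60.7 115. ]
```

Request:
{"fn": "step_arm", "kwargs": {
  "translation": [
    [-0.8,2.4,0],
    [0,0,17],
    [0,0,17],
    [0,0,17],
    [0,0,17],
    [0,0,17],
    [0,0,12],
    [0,0,5]
  ],
  "yaw": [0,0,0,0,0,0,0,0]
}}

```text
clock: 5.15
tcp_pos: [539.4, 27.0, 128.4]
tool_rot: [-180.0, -0.0, 160.1]
wrist_force: [0.5, 0.5, -0.3]
opening: 60.1
grip_force: 0.0
```

Request:
{"fn": "step_arm", "kwargs": {
  "translation": [
    [0,0,0],
    [0,0,0],
    [0,0,0],
    [0,0,0],
    [0,0,0],
    [0,0,0],
    [0,0,0],
    [0,0,0]
  ],
  "yaw": [0,0,0,0,0,0,0,0],
  "claw": 5,
  "grip_force": 40
}}

```text
clock: 6.15
tcp_pos: [540.0, 26.9, 130.0]
tool_rot: [-180.0, 0.1, 160.1]
wrist_force: [-1.6, -1.1, 6.0]
opening: 12.9
grip_force: 40.0
```

```bash
cat > s.py <<'E'
from bench import read_state
s=read_state()
for k in ('clock','tcp_pos','tool_rot','wrist_force','wrist_torque','opening','grip_force','joint_positions'): print(k, s[k] if isinstance(s[k],float) else s[k].round(3))
E
python3 s.py
```

```text
clock 6.15
tcp_pos [539.998  26.883 129.988]
tool_rot [-1.79994e+02  6.10000e-02  1.60064e+02]
wrist_force [-1.618 -1.091  5.962]
wrist_torque [-0.245  0.371 -0.023]
opening 12.877802183179984
grip_force 39.95562493801117
joint_positions [ 26.672  32.196 -49.737 106.013  29.573  55.608  34.008]
```

Request:
{"fn": "step_arm", "kwargs": {
  "translation": [
    [0,0,-1.2],
    [0,0,0],
    [0,0,0],
    [0,0,0],
    [0,0,0],
    [0,0,0],
    [0,0,0],
    [0,0,0]
  ],
  "yaw": [0,0,1,1,1,1,0,0],
  "grip_force": 60
}}

```text
clock: 7.15
tcp_pos: [539.9, 27.0, 130.2]
tool_rot: [180.0, 0.0, 156.0]
wrist_force: [5.5, 0.9, -11.7]
opening: 12.6
grip_force: 60.4
```

```bash
python3 s.py
```

```text
clock 7.15
tcp_pos [539.898  26.968 130.191]
tool_rot [1.79984e+02 1.00000e-02 1.56038e+02]
wrist_force [  5.531   0.925 -11.659]
wrist_torque [ 0.111 -1.245  0.075]
opening 12.59627138751776
grip_force 60.44328510761261
joint_positions [ 26.089  31.83  -48.751 106.025  28.822  55.317  30.656]
```

Request:
{"fn": "step_arm", "kwargs": {
  "translation": [
    [0,0,0.5],
    [0,0,0],
    [0,0,0],
    [0,0,0],
    [0,0,0],
    [0,0,0],
    [0,0,0],
    [0,0,0]
  ],
  "yaw": [4,5,5,3,2,1,0,0]
}}

```text
clock: 8.15
tcp_pos: [540.1, 27.2, 130.2]
tool_rot: [180.0, 0.0, 136.1]
wrist_force: [5.2, -0.2, -6.4]
opening: 12.7
grip_force: 61.1
```

```bash
python3 s.py
```

```text
clock 8.15
tcp_pos [540.065  27.174 130.151]
tool_rot [1.79960e+02 2.30000e-02 1.36092e+02]
wrist_force [ 5.176 -0.177 -6.444]
wrist_torque [ 0.106 -1.272  0.151]
opening 12.654379308068291
grip_force 61.09296977519989
joint_positions [ 22.95   30.154 -43.769 106.264  25.518  53.771  13.669]
```

Request:
{"fn": "step_arm", "kwargs": {
  "translation": [
    [0,0,0],
    [0,0,0],
    [0,0,0],
    [0,0,0],
    [0,0,0],
    [0,0,0],
    [0,0,0],
    [0,0,0]
  ],
  "yaw": [0.5,0.5,0.5,0.5,0,0,0,0]
}}

```text
clock: 9.15
tcp_pos: [540.1, 27.2, 130.2]
tool_rot: [180.0, 0.0, 134.1]
wrist_force: [4.8, 0.4, -6.6]
opening: 12.6
grip_force: 61.1
```

```bash
python3 s.py
```

```text
clock 9.15
tcp_pos [540.084  27.174 130.154]
tool_rot [1.79956e+02 2.40000e-02 1.34100e+02]
wrist_force [ 4.83   0.362 -6.625]
wrist_torque [ 0.17  -1.287  0.257]
opening 12.620483371446708
grip_force 61.13522529602051
joint_positions [ 22.633  30.    -43.275 106.288  25.193  53.63   11.971]
```

Request:
{"fn": "step_arm", "kwargs": {
  "translation": [
    [0,0,0],
    [0,0,0],
    [0,0,0],
    [0,0,0],
    [0,0,0],
    [0,0,0],
    [0,0,0],
    [0,0,0]
  ],
  "yaw": [0.5,0.5,0.5,0,0,0,0,0]
}}

```text
clock: 10.15
tcp_pos: [540.1, 27.2, 130.1]
tool_rot: [180.0, 0.0, 132.6]
wrist_force: [5.4, 0.8, -7.7]
opening: 12.4
grip_force: 61.2
```

```bash
python3 s.py
```

```text
clock 10.15
tcp_pos [540.075  27.17  130.121]
tool_rot [1.79957e+02 2.10000e-02 1.32597e+02]
wrist_force [ 5.422  0.793 -7.695]
wrist_torque [ 0.116 -1.279  0.317]
opening 12.383344695301663
grip_force 61.16835594177246
joint_positions [ 22.389  29.888 -42.897 106.308  24.949  53.526  10.689]
```

The torque has climbed steadily to 0.32 N m, well above the click maximum, so the burrs are touching. That puts the touching click at a tool yaw of about 140°. I'll back off four clicks, to 220°.

Request:
{"fn": "step_arm", "kwargs": {
  "translation": [
    [0,0,0],
    [0,0,0],
    [0,0,0],
    [0,0,0],
    [0,0,0],
    [0,0,0],
    [0,0,0],
    [0,0,0]
  ],
  "yaw": [-3.7,-3.7,-5,-5,-5,-5,0,0]
}}

```text
clock: 11.15
tcp_pos: [539.9, 26.9, 130.1]
tool_rot: [180.0, 0.0, 159.8]
wrist_force: [4.8, -1.1, -5.3]
opening: 12.6
grip_force: 61.4
```

```bash
python3 s.py
```

```text
clock 11.15
tcp_pos [539.902  26.897 130.126]
tool_rot [1.79995e+02 2.20000e-02 1.59850e+02]
wrist_force [ 4.816 -1.103 -5.26 ]
wrist_torque [-0.041 -1.118 -0.062]
opening 12.61078323209436
grip_force 61.43772482872009
joint_positions [ 26.656  32.176 -49.689 105.992  29.484  55.625  33.877]
```

Request:
{"fn": "step_arm", "kwargs": {
  "translation": [
    [0,0,0],
    [0,0,0],
    [0,0,0],
    [0,0,0],
    [0,0,0],
    [0,0,0],
    [0,0,0],
    [0,0,0]
  ],
  "yaw": [-4,-4,-4,-4,-4,-4,-4,-4]
}}

```text
clock: 12.15
tcp_pos: [539.8, 26.5, 130.1]
tool_rot: [-179.9, 0.0, -168.0]
wrist_force: [4.5, -1.6, -4.3]
opening: 12.4
grip_force: 61.5
```

Request:
{"fn": "step_arm", "kwargs": {
  "translation": [
    [0,0,0],
    [0,0,0],
    [0,0,0],
    [0,0,0],
    [0,0,0],
    [0,0,0],
    [0,0,0],
    [0,0,0]
  ],
  "yaw": [-5,-5,-5,-5,-5,-3,0,0]
}}

```text
clock: 13.15
tcp_pos: [540.0, 26.2, 130.1]
tool_rot: [-179.9, -0.0, -140.2]
wrist_force: [4.9, -1.9, -2.6]
opening: 12.2
grip_force: 61.8
```

```bash
python3 s.py
```

```text
clock 13.15
tcp_pos [540.006  26.173 130.143]
tool_rot [-1.79920e+02 -3.60000e-02 -1.40186e+02]
wrist_force [ 4.903 -1.916 -2.573]
wrist_torque [-0.509 -1.07   0.01 ]
opening 12.207209403755803
grip_force 61.767781376838684
joint_positions [ 34.469  38.84  -64.221 105.429  39.868  62.     84.666]
```

Now I'll release, lift and check.

Request:
{"fn": "step_arm", "kwargs": {
  "translation": [
    [0,0,0],
    [0,0,0],
    [0,0,0],
    [0,0,0],
    [0,0,0],
    [0,0,0],
    [0,0,0],
    [0,0,0]
  ],
  "yaw": [0,0,0,0,0,0,0,0],
  "claw": 50
}}

```text
clock: 14.15
tcp_pos: [539.7, 27.0, 130.0]
tool_rot: [-180.0, 0.0, -140.0]
wrist_force: [0.1, 0.6, 0.4]
opening: 50.0
grip_force: 0.0
```

Request:
{"fn": "step_arm", "kwargs": {
  "translation": [
    [0,0,-5],
    [0,0,-15],
    [0,0,-20],
    [0,0,-20],
    [0,0,-20],
    [0,0,-20],
    [0,0,0],
    [0,0,0]
  ],
  "yaw": [0,0,0,0,0,0,0,0]
}}

```text
clock: 15.15
tcp_pos: [539.5, 26.7, 229.6]
tool_rot: [-180.0, -0.0, -140.0]
wrist_force: [0.0, -0.0, -0.4]
opening: 49.8
grip_force: 0.0
```

Run:
```python
from h import *
import cv2
i=camera_info("wrist");im=read_camera("wrist");np.save("w2.npy",i["view"])
u,v=map(int,proj("w",np.array([540,26.5,135]),i));print(u,v,read_state()['tool_rot'])
x,y=u-60,v-60;print(x,y)
cv2.imwrite("pics/c3.png",cv2.resize(im[y:y+120,x:x+120],(600,600),interpolation=cv2.INTER_CUBIC))
```

```text
325 202 [ 1.79981192e+02 -6.00522895e-02 -1.40029230e+02]
265 142
```

View pics/c3.png

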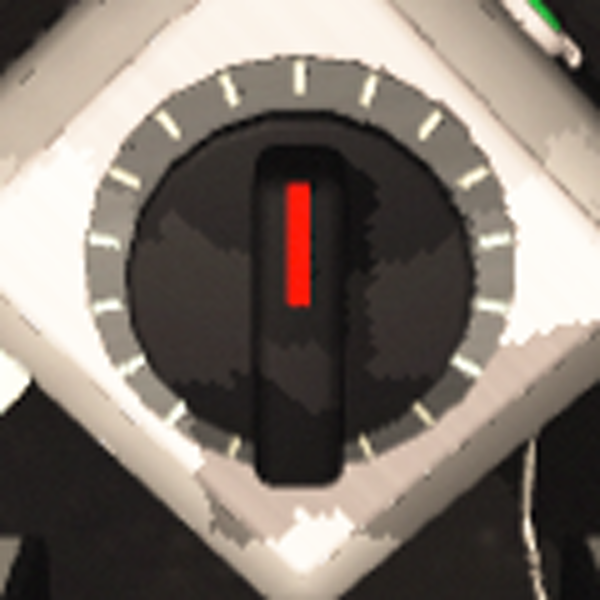

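The dial has turned exactly 60° counter-clockwise from where it started. That is one click in to touch and four back out, and the bar sits on a notch.

```bash
python3 -c "
from bench import hand_in
print(hand_in())"
```

```text
the job is handed in; nothing more can be done
None
```

I turned the dial clockwise one click until the burrs touched (0.32 N m at the stop), backed it off four clicks and released it; the arm touched nothing else, and I've handed the job in (no verdict was shown).

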